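# Wake the spice grinder and hold its lid at the run mark

### The arm

A 7-joint arm with a two-finger parallel gripper is mounted at the origin on a cart in front of the work surface, level with it; the furniture and walls round the work are solid. World frame = base frame: x ahead of the robot, y to its left, z up, the work surface at z = 0. Lengths are in m, angles in rad, forces in N, time in s.
With the tool pointing down it reaches from about 0.4 to 0.875 m from the base axis. Payload 19.3 kg.
Tool frame: the origin (TCP) lies between the finger pads, 19 mm behind the fingertips; this is the grasp point; z points along the fingers, y is the line along which they close (so a half turn about z gives the same grasp; the last joint's range is limited). The gripper opens to 85 mm and grips with 20 to 120 N. Pads are 22 mm wide; open, the fingers measure 114 mm over their backs; the gripper's body (76 mm by 85 mm) begins 54 mm behind the grasp point. The pads swing forward as they close: fully open they stand 13 mm farther back than shut.
Start: joints at [-1.274, 0.521, -0.036, 1.599, 0.021, 1.021, -0.113], TCP at [0.224, 0.583, 0.25] pointing down, gripper open.
Joint ranges: [-2.91, 2.91], [-0.3, 2.13], [-1.5, 1.42], [0.17, 2.43], [-1.26, 4.41], [0.16, 1.93], [-2.52, 2.52]. Speed limits (rad/s): [1.89, 1.89, 2.39, 2.39, 3.01, 3.01, 3.01].

### API

Orientations are given as [roll, pitch, yaw] about the fixed x, y, z axes, in that order (R = Rz(yaw) Ry(pitch) Rx(roll)).
In Python, from workcell import readout, grab_frame, camera_info, workorder gives the robot as it stands. The module is installed in compiled form; this text tells all that it offers.
- The arm moves only by the tool drive_tool, never from a script. Its argument "targets" is a list of rows, each an object of numbers: "dx", "dy", "dz": the shift along the tool's x, y, z as a fraction of full scale; "yaw": the turn about the tool's z as a fraction of full scale; "fingers": the closure, from 0 (fully open) to 1 (shut). In form: [{"dx": .., "dy": .., "dz": .., "yaw": .., "fingers": ..}, ...]. A call has 1 to 20 rows; each row shifts and turns the commanded pose from where the row before left it, along the tool's axes as they then stand; what a row does not reach is not made up. Full scale, the value 1, is 0.1 m for a shift and 90 degrees for a turn. A row lasts 1/10 s, in which the tool goes at most 50 mm and 8.59 degrees, less where a joint would pass 70% of its speed; a pose out of reach is approached as far as the arm can. A call with a number of a shift or a turn outside -1 to 1 is refused whole. A call with a gripper value outside its range is refused whole. The fingers move at their own pace and stop on an object; "squeeze" is the grip in N (left out, the last holds). Time passes only in rows, so rows that do not move let the fingers close. It gives the time, the measured TCP pose, the force, the opening and the grip force at its end, in the units of the state.
- readout.observe(): the state, without advancing time (a new reading comes with each control period).
- grab_frame(name): name is "scene" or "top" or "wrist"; returns the picture (420x560x3 uint8, blue, green, red); there is no depth.
- camera_info(name): a dict with "fx", "fy", "cx", "cy" (pixels), "T" (4x4, takes a point from camera to world coordinates); the wrist camera has in their place "hand_eye" (4x4, takes a point from camera to tool coordinates, whose origin is the TCP and whose axes are the flange's). Camera axes: x right, y up, looking along -z (the intrinsics and any distortion apply to the point x, -y, -z); pixel columns grow to the right and rows downward; lengths in m; the calibration is good to about 2 mm. A picture is of the moment at which its call begins: read the wrist's pose just before it. camera_info takes no time and is no camera call.
- workorder.job_done(): hands the job in; it is judged then, once.
The state is a dict: "clock": time; "qpos": joint angles; "qd": joint speeds; "joint_efforts": joint torques, N m; "position": TCP position; "tool_rot": TCP orientation; "force": force on the tool from outside, world axes, zero at the start; "moment": the same for the moment, N m; "grip_width": finger opening in m; "finger_force": force on a finger pad.
Only numpy, scipy, OpenCV 4.12 (cv2) and the standard library are available. Lean on these libraries where they do the work, as an engineer would, in place of code of your own. Each camera call takes 0.05 s, during which the arm holds its last target. There are 200 camera calls.

### The job

Start the spice grinder: on its front panel press the green key, then the yellow, then the blue, each fully down and let up again before the next. Then take the loose lid by its bar, lower it into the grinder's collar with its two lugs in the two slots until it sits flat, and turn it clockwise (seen from above) to the green band, about half way to the red mark and never on to the lock click there. The lid is spring-loaded, so finish still gripping its bar and holding it steady with its pointer lines on the green band; leave the jars, tin and vegetables round about alone.

Things in the scene. Friction and masses are not known exactly. Their poses are not given: they have to be found in the camera images.
- grinder: spice grinder fixed to the table: round steel housing, 123 mm across and 110 mm high, with a grey key panel (86 mm deep, 142 mm wide, top 45 mm above the table) on its -x side. Origin: on the axis of the round housing, at the table; z up.
- socket (a point): centre of the collar's top face, 110 mm above the table, where the seated lid's disc rests. The collar has a hole 64 mm across with two facing entry slots along the grinder's x axis (15 mm wide, reaching 43 mm from the axis), each with a white mark beside it. Under the 6 mm thick lips the lugs turn clockwise only.
- green_mark (a point): middle of the front green band on the collar top, 53 mm from the axis. Seen from above, clockwise from each white mark: the green band at 0.55 to 0.80 rad, the red lock mark at 1.38 rad. From about 0.95 rad on a lug meets the spring pin of the lock.
- lid: loose bayonet lid, 0.13 to 0.21 kg, standing on the table; origin centre of its underside, z up. Black plug 58 mm across, tapering to 50 mm at its foot; above it a grey disc 92 mm across (underside 20 mm, top 28 mm above the origin). Seated, the origin is 90 mm above the table on the grinder's axis, and the lid turns about 0.08 rad freely before its lugs meet the run ring.
- lid_lug (a point): outer end of one of the lid's two steel lugs (8 mm wide, 10 mm high, at the plug's foot), 40 mm from the axis along the lid's +x; the other is at -x. Either lug fits either slot. White pointer lines on the disc, at both ends of the grip bar, show where the lugs are.
- lid_grip (a point): on the lid's axis, 50 mm above its origin, in the black upright grip bar on the disc: 60 mm long (along the lid's x, the line of the lugs), 14 mm wide (along y), top 62 mm above the origin. A good height for the tool point; fingers close along the lid's y.
- run_ring (a joint): orange ring in the grinder that the seated lid's lugs push round, rad, 0 at rest, growing as the lid turns clockwise; reads about 0.08 less than the lid's turn from the slots. A spring (0.15 N m per rad) turns ring and lid most of the way back when let go. Middle of the green band: about 0.60; lock from about 0.9 on; end stop 1.33.
- key_green (a joint): travel of the green key, m: 0 up, 0.006 fully down; springs back up; fully down takes about 5 N
- key_yellow (a joint): travel of the yellow key, m: 0 up, 0.006 fully down; springs back up; fully down takes about 5 N
- key_blue (a joint): travel of the blue key, m: 0 up, 0.006 fully down; springs back up; fully down takes about 5 N
- key_green_top (a point): centre of the top face of the green round key (24 mm across, in a 40 mm black housing), 67 mm above the table; the three keys stand 44 mm apart in a row along the grinder's y, 100 mm in front of its axis (-x), in an order that varies; pressed straight down
- key_yellow_top (a point): centre of the top face of the yellow round key (24 mm across, in a 40 mm black housing), 67 mm above the table; the three keys stand 44 mm apart in a row along the grinder's y, 100 mm in front of its axis (-x), in an order that varies; pressed straight down
- key_blue_top (a point): centre of the top face of the blue round key (24 mm across, in a 40 mm black housing), 67 mm above the table; the three keys stand 44 mm apart in a row along the grinder's y, 100 mm in front of its axis (-x), in an order that varies; pressed straight down
- spice_jar: bystander: spice jar with red cap, 45 mm across, 106 mm high, origin centre of underside
- shaker: bystander: small shaker with grey top, 44 mm across, 90 mm high, origin centre of underside
- garlic: bystander: garlic bulb, 60 mm, origin centre of underside
- tin_a: bystander: small tin, 76 mm across, 58 mm high, origin centre of underside
- onion: bystander: brown onion, 78 mm across, 85 mm high, origin centre of underside
Not all that is in view belongs to the job. Leave any purple or turquoise look-alike of the lid alone.

How it is judged:
On the way, in this order (a step that is already met when the one before it is completed fails the run):
1. the green key is pressed at least 4 mm of its 6 mm while the other two are up (value of joint key_green above 0.004 m and value of joint each of key_yellow, key_blue below 0.001 m), for 0.05 s.
2. the yellow key is pressed at least 4 mm of its 6 mm while the other two are up (value of joint key_yellow above 0.004 m and value of joint each of key_green, key_blue below 0.001 m), for 0.05 s.
3. the blue key is pressed at least 4 mm of its 6 mm while the other two are up (value of joint key_blue above 0.004 m and value of joint each of key_green, key_yellow below 0.001 m), for 0.05 s.
4. all keys are up and the lid sits in the collar, lugs in the slots (value of joint each of key_green, key_yellow, key_blue below 0.001 m and z of lid in the frame of grinder between 0.083 and 0.0935 m and horizontal distance between lid and grinder below 0.004 m and angle between lid's own z axis and vertical below 0.07 rad and angle between the x axis of lid and the x axis of grinder, either way round below 0.3 rad), for 0.1 s.
At the end, for the whole second after the job is handed in: the lid sits in the collar (origin 83 to 93.5 mm above the table and within 4 mm of the grinder's axis, tilt under 4 degrees), turned 0.50 to 0.85 rad from the slots, the run ring held at 0.38 to 0.82 rad, still, with the fingers pressing on the lid (over 2 N), and all three keys up (value of joint each of key_green, key_yellow, key_blue below 0.001 m and z of lid in the frame of grinder between 0.083 and 0.0935 m and horizontal distance between lid and grinder below 0.004 m and angle between lid's own z axis and vertical below 0.07 rad and angle between the x axis of lid and the x axis of grinder, either way round between 0.5 and 0.85 rad and value of joint run_ring between 0.38 and 0.82 rad and contact force between the fingers and lid above 2 N and angular speed of lid below 0.1 rad/s and linear speed of lid below 0.02 m/s); the arm keeps its last pose, push and grip.
It fails at once if the lid is turned on to the lock click (run ring beyond 0.92 rad) (value of joint run_ring above 0.92 rad).
It fails at once if two keys are held down together (value of joint each of key_green, key_yellow above 0.003 m or value of joint each of key_green, key_blue above 0.003 m or value of joint each of key_yellow, key_blue above 0.003 m).
It fails at once if a jar, tin or vegetable is pushed more than 30 mm or knocked over (distance of any of spice_jar, shaker, garlic, tin_a, onion from where it was at the start of the episode above 0.03 m or angle between any of spice_jar, shaker, tin_a's own z axis and vertical above 0.5 rad).
It also fails if it takes over 64 s, if anything falls off the work surface, if the arm or the gripper's body presses on something with over 40 N, if the wrist force passes 120 N, or if a joint passes its speed limit or range.

## Working session

There is one attempt and no reset: what is moved stays moved. The work goes in short steps, Python scripts to look and compute and a tool call to move; the robot and the scene stay as the last step left them, time stands still between calls to the robot, and variables do not carry over. Pictures are saved under pics/ and viewed, at most 10 in all, crops included, and the job is handed in when it is done.

Besides the shell and the picture viewer there is one more tool, called after "Emit:" as name(argument=value, ...) on one line, values as JSON. drive_tool: Moves the arm, as the interface text tells. Shift numbers are shares of 0.1 m and turn numbers shares of 90 degrees, none past 1 either way. Its arguments: {"type":"object","properties":{"targets":{"type":"array","items":{"type":"object","properties":{"dx":{"type":"number","minimum":-1,"maximum":1},"dy":{"type":"number","minimum":-1,"maximum":1},"dz":{"type":"number","minimum":-1,"maximum":1},"yaw":{"type":"number","minimum":-1,"maximum":1},"fingers":{"type":"number"}}}},"squeeze":{"type":"number"}},"required":["targets"]}

```bash
mkdir -p pics
cat > h.py <<'E'
import numpy as np, cv2
from workcell import readout, grab_frame, camera_info
def ray(name,u,v,z,T=None):
    c=camera_info(name); T=np.array(c["T"]) if T is None else T
    d=T[:3,:3]@np.array([(u-c["cx"])/c["fx"],-(v-c["cy"])/c["fy"],-1]); o=T[:3,3]
    return o+d*(z-o[2])/d[2]
def proj(name,p,T=None):
    c=camera_info(name); T=np.array(c["T"]) if T is None else T
    q=T[:3,:3].T@(np.array(p)-T[:3,3]); return c["cx"]+c["fx"]*q[0]/-q[2], c["cy"]-c["fy"]*q[1]/-q[2]
E
python3 - <<'E'
from h import *
for n in ("scene","top"):
    cv2.imwrite(f"pics/{n}0.png",grab_frame(n)); print(n,camera_info(n))
print(camera_info("wrist")); print(readout.observe())
E
```

```text
scene {'fx': 478.90224954074773, 'fy': 478.90224954074773, 'cx': 276.55288526056063, 'cy': 205.696731107959, 'T': array([[ 0.63951141,  0.43593888, -0.63323175, -0.30716928],
       [-0.76856563,  0.34301132, -0.5400464 , -0.63467342],
       [-0.01822157,  0.83204599,  0.55440729,  0.84328861],
       [ 0.        ,  0.        ,  0.        ,  1.        ]])}
top {'fx': 465.1712903516055, 'fy': 465.1712903516055, 'cx': 289.7131507586941, 'cy': 212.65208474928616, 'T': array([[-0.0015566 ,  0.99407646, -0.10867186,  0.38507554],
       [-0.99998009, -0.00221188, -0.00590961,  0.08505737],
       [-0.00611498,  0.10866049,  0.99406011,  1.40655097],
       [ 0.        ,  0.        ,  0.        ,  1.        ]])}
{'fx': 289.2367589047446, 'fy': 289.2367589047446, 'cx': 280.7686185413597, 'cy': 214.00357774876665, 'hand_eye': array([[-8.73311077e-04,  9.48894145e-01,  3.15593313e-01,
         8.16254397e-02],
       [ 9.99999579e-01,  7.40088572e-04,  5.41979155e-04,
         1.96475552e-04],
       [ 2.80713843e-04,  3.15593653e-01, -9.48894392e-01,
        -1.23570886e-01],
       [ 0.00000000e+00,  0.00000000e+00,  0.00000000e+00,
         1.00000000e+00]])}
{'clock': 0.1, 'qpos': array([-1.27420362,  0.52192453, -0.03631204,  1.59993225,  0.02119356,
        1.02109346, -0.11280279]), 'qd': array([ 0.00071808, -0.00103086, -0.00038041,  0.00099247, -0.00100559,
        0.00046013, -0.00037575]), 'joint_efforts': array([ 3.57384968e-03, -9.28484201e+01,  1.98390864e+00, -3.70529473e+01,
        1.80785952e-02,  5.30429534e-03, -1.38467881e-04]), 'position': array([0.22407854, 0.58315958, 0.24950878]), 'tool_rot': array([-3.14062226e+00,  6.94992734e-05,  2.77476916e+00]), 'force': array([ 0.02038021,  0.14583139, -0.13913989]), 'moment': array([-0.07250334,  0.01687175,  0.00876334]), 'finger_force': 0.0, 'grip_width': 0.08532351729887695}
```

View pics/top0.png

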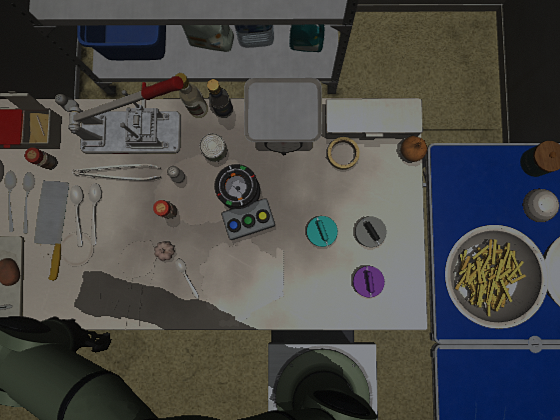

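View pics/scene0.png

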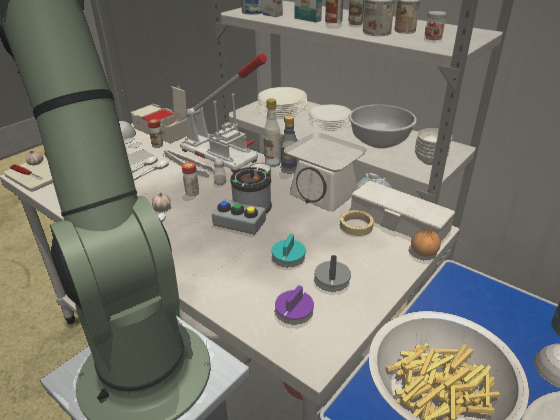

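Top view shows: the grey lid with black bar at (370,232), the turquoise look-alike at (322,232) and the purple one at (368,281). The grey lid is the right one. The grinder is at (237,185), with keys blue (233,226), green (248,221) and yellow (263,215). Next I'll measure and check a close crop.

```bash
cat > m.py <<'E'
from h import *
def blob(im,lo,hi,box):
    x0,y0,x1,y1=box; hsv=cv2.cvtColor(im[y0:y1,x0:x1],cv2.COLOR_BGR2HSV)
    m=cv2.inRange(hsv,lo,hi); n,l,s,c=cv2.connectedComponentsWithStats(m)
    i=1+np.argmax(s[1:,4]); return c[i]+[x0,y0],s[i,4]
def tri(a,b):
    A=[];B=[]
    for n,(u,v) in (("top",a),("scene",b)):
        o=np.array(camera_info(n)["T"])[:3,3]; d=ray(n,u,v,0)-o; d/=np.linalg.norm(d)
        P=np.eye(3)-np.outer(d,d); A.append(P);B.append(P@o)
    return np.linalg.solve(sum(A),sum(B))
t=cv2.imread("pics/top0.png"); s=cv2.imread("pics/scene0.png")
C={"green":((45,120,50),(85,255,255)),"yellow":((20,120,80),(35,255,255)),"blue":((100,120,50),(130,255,255))}
for k,(lo,hi) in C.items():
    a,na=blob(t,lo,hi,(218,205,280,245)); b,nb=blob(s,lo,hi,(210,190,275,235))
    print(k,a,na,b,nb,ray("top",*a,.067),tri(a,b))
# lid
a,na=blob(t,(0,0,0),(180,255,50),(350,210,395,255)); print("bar",a,na,ray("top",*a,.06))
x0,y0=350,210
g=cv2.cvtColor(t[y0:255,x0:395],cv2.COLOR_BGR2HSV)
cv2.imwrite("pics/crop.png",np.hstack([cv2.resize(t[205:260,345:400],(390,390),interpolation=2),cv2.resize(t[155:245,195:285],(390,390),interpolation=2)]))
for r in range(215,252,3): print(t[r,350:395:3].max(1))
E
python3 m.py
```

```text
green [247.63043478 219.89130435] 46 [237.  205.5] 22 [0.51071575 0.2148258  0.067     ] [0.51066768 0.21521797 0.06514998]
yellow [262.04444444 215.15555556] 45 [250.51111111 209.42222222] 45 [0.52440131 0.17316926 0.067     ] [0.52456926 0.17398776 0.06114667]
blue [233.29090909 224.50909091] 55 [223.4        203.48571429] 35 [0.49739704 0.25619415 0.067     ] [0.49710548 0.25748213 0.06208482]
bar [371.09210526 230.76973684] 152 [ 0.47896567 -0.14258066  0.06      ]
[133 133 136 136 138 140 143 141 140 137 136 136 134 136 135]
[133 134 135 148  44  84  89  88  84  84 141 135 135 135 135]
[135 134  87  44  91  56  61  89  88  89  84 136 135 136 135]
[134 145  62  94  96  17  32  43  89  87  88  87 137 136 135]
[133  89  81  91  93  39  22  29  87  90  89  88 134 137 135]
[133  78  93  91  91  97  17  34  20  92  90  89  98 135 136]
[137  80  91  93  90  91  96  20  36  89  89  89 105 134 135]
[136 141  42  92  91  92  93  20  25  25  95  89 131 136 137]
[135 139  35  97  92  92  91  97  13  19  94  89 137 135 135]
[136 135 144  25  98  93  93  92  79  92  91 119 136 135 135]
[137 136 136 138 123  83  95  92  94  95 124 136 136 135 135]
[136 136 136 137 138 123 127 123 124 136 137 136 135 135 135]
[134 136 135 135 136 135 138 137 136 135 135 136 134 136 135]
```

View pics/crop.png

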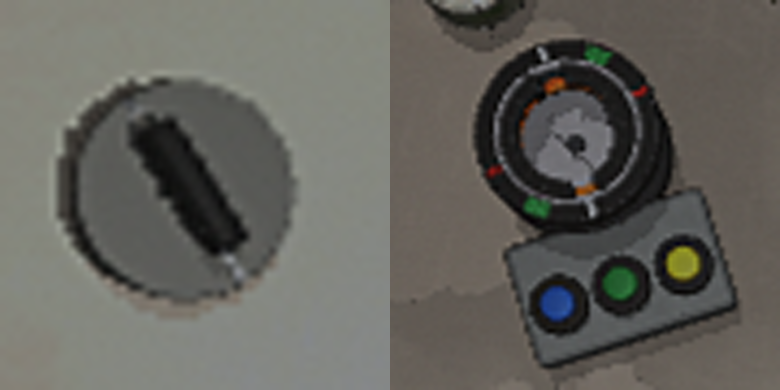

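The crop confirms it: the grey disc with the black bar and white pointers is the lid. The grinder's key row is blue, green, yellow. I'll move above the green key with the gripper shut.

Emit:
drive_tool(targets=[{"dx": -0.333,"dy": -0.2,"dz": 0,"yaw": 0,"fingers": 1},{"dx": -0.333,"dy": -0.2,"fingers": 1},{"dx": -0.333,"dy": -0.2,"fingers": 1},{"dx": -0.333,"dy": -0.2,"fingers": 1},{"dx": -0.333,"dy": -0.2,"fingers": 1},{"dx": -0.333,"dy": -0.2,"fingers": 1},{"dx": -0.333,"dy": -0.2,"fingers": 1},{"dx": -0.333,"dy": -0.2,"fingers": 1},{"dx": -0.333,"dy": -0.2,"fingers": 1},{"dx": -0.333,"dy": -0.2,"fingers": 1},{"dx": -0.333,"dy": -0.2,"fingers": 1},{"dx": -0.333,"dy": -0.2,"fingers": 1},{"yaw": 0.094,"fingers": 1},{"yaw": 0.094,"fingers": 1},{"yaw": 0.094,"fingers": 1},{"yaw": 0.094,"fingers": 1},{"yaw": 0.094,"fingers": 1},{"yaw": 0.094,"fingers": 1},{"fingers": 1},{"fingers": 1}])

```text
invalid input
```

```bash
cat >> h.py <<'E'
from scipy.spatial.transform import Rotation as R
def wristT(o):
    T=np.eye(4); T[:3,:3]=R.from_euler("xyz",o["tool_rot"]).as_matrix(); T[:3,3]=o["position"]
    return T@np.array(camera_info("wrist")["hand_eye"])
def blob(im,lo,hi,box=(0,0,560,420)):
    x0,y0,x1,y1=box; hsv=cv2.cvtColor(im[y0:y1,x0:x1],cv2.COLOR_BGR2HSV)
    m=cv2.inRange(hsv,lo,hi); n,l,s,c=cv2.connectedComponentsWithStats(m)
    i=1+np.argmax(s[1:,4]); return c[i]+[x0,y0],s[i,4]
E
cat > w.py <<'E'
from h import *; import sys
o=readout.observe(); im=grab_frame("wrist"); T=wristT(o)
cv2.imwrite(f"pics/{sys.argv[1]}.png",im); np.save(f"pics/{sys.argv[1]}.npy",T)
print(o["clock"],o["position"],o["tool_rot"],o["force"],o["qpos"].round(2),o["grip_width"])
E
python3 w.py w1
python3 - <<'E'
from h import *
im=cv2.imread("pics/w1.png");T=np.load("pics/w1.npy")
C={"green":((45,120,50),(85,255,255)),"yellow":((20,120,80),(35,255,255)),"blue":((100,120,50),(130,255,255))}
for k,(lo,hi) in C.items():
    a,n=blob(im,lo,hi); print(k,a,n,ray("wrist",*a,.067,T))
E
```

```text
0.1 [0.22407854 0.58315958 0.24950878] [-3.14062226e+00  6.94992734e-05  2.77476916e+00] [ 0.02038021  0.14583139 -0.13913989] [-1.27  0.52 -0.04  1.6   0.02  1.02 -0.11] 0.08532351729887695Traceback (most recent call last):
  File "<stdin>", line 5, in <module>
  File "h.py", line 17, in blob
    i=1+np.argmax(s[1:,4]); return c[i]+[x0,y0],s[i,4]
        ~~~~~~~~~^^^^^^^^^
    return _wrapfunc(a, 'argmax', axis=axis, out=out, **kwds)
    return bound(*args, **kwds)
ValueError: attempt to get argmax of an empty sequence
```

View pics/w1.png

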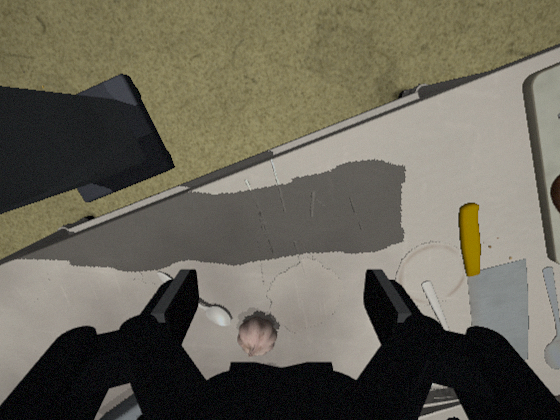

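The drive call was refused, probably because every field must be given, so the arm is still at the start and this picture shows only the table edge and garlic at (257,333). I'll resend it with full rows.

Emit:
drive_tool(targets=[{"dx": -0.333,"dy": -0.2,"dz": 0,"yaw": 0,"fingers": 1},{"dx": -0.333,"dy": -0.2,"dz": 0,"yaw": 0,"fingers": 1},{"dx": -0.333,"dy": -0.2,"dz": 0,"yaw": 0,"fingers": 1},{"dx": -0.333,"dy": -0.2,"dz": 0,"yaw": 0,"fingers": 1},{"dx": -0.333,"dy": -0.2,"dz": 0,"yaw": 0,"fingers": 1},{"dx": -0.333,"dy": -0.2,"dz": 0,"yaw": 0,"fingers": 1},{"dx": -0.333,"dy": -0.2,"dz": 0,"yaw": 0,"fingers": 1},{"dx": -0.333,"dy": -0.2,"dz": 0,"yaw": 0,"fingers": 1},{"dx": -0.333,"dy": -0.2,"dz": 0,"yaw": 0,"fingers": 1},{"dx": -0.333,"dy": -0.2,"dz": 0,"yaw": 0,"fingers": 1},{"dx": -0.333,"dy": -0.2,"dz": 0,"yaw": 0,"fingers": 1},{"dx": -0.333,"dy": -0.2,"dz": 0,"yaw": 0,"fingers": 1},{"dx": 0,"dy": 0,"dz": 0,"yaw": 0.094,"fingers": 1},{"dx": 0,"dy": 0,"dz": 0,"yaw": 0.094,"fingers": 1},{"dx": 0,"dy": 0,"dz": 0,"yaw": 0.094,"fingers": 1},{"dx": 0,"dy": 0,"dz": 0,"yaw": 0.094,"fingers": 1},{"dx": 0,"dy": 0,"dz": 0,"yaw": 0.094,"fingers": 1},{"dx": 0,"dy": 0,"dz": 0,"yaw": 0.094,"fingers": 1},{"dx": 0,"dy": 0,"dz": 0,"yaw": 0,"fingers": 1},{"dx": 0,"dy": 0,"dz": 0,"yaw": 0,"fingers": 1}])

```text
clock: 2.15
position: [0.5109, 0.2162, 0.2499]
tool_rot: [-3.141, 0.0, 1.894]
force: [0.1, 1.3, 0.1]
grip_width: 0.0
finger_force: 0.0
```

```bash
python3 w.py w2
python3 - <<'E'
from h import *
im=cv2.imread("pics/w2.png");T=np.load("pics/w2.npy")
C={"green":((45,120,50),(85,255,255)),"yellow":((20,120,80),(35,255,255)),"blue":((100,120,50),(130,255,255))}
for k,(lo,hi) in C.items():
  try:
    a,n=blob(im,lo,hi); print(k,a,n,ray("wrist",*a,.067,T))
  except Exception: print(k,"none")
E
```

```text
2.15 [0.51094242 0.21621608 0.24986543] [-3.14131642e+00  1.90262785e-04  1.89377554e+00] [0.05593816 1.33019563 0.06051516] [-0.71  0.42  0.27  1.8  -0.14  0.94 -0.05] 6.821567048141729e-06
green [279.99721448 195.16713092] 359 [0.50933315 0.21702113 0.067     ]
yellow [279.57222222 231.85833333] 360 [0.52249823 0.17592747 0.067     ]
blue [280.42142857 154.70714286] 420 [0.49597831 0.25855492 0.067     ]
```

View pics/w2.png

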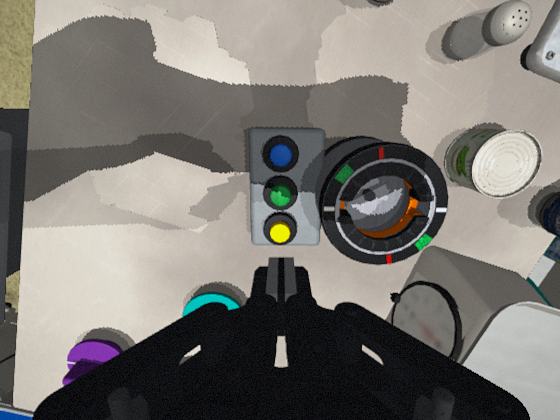

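The keys are at blue (280,155), green (280,195) and yellow (280,232), and they agree with the top view to about 2 mm. The tool is over the green key, so I'll descend.

Emit:
drive_tool(targets=[{"dx": 0,"dy": 0,"dz": 0.4,"yaw": 0,"fingers": 1},{"dx": 0,"dy": 0,"dz": 0.4,"yaw": 0,"fingers": 1},{"dx": 0,"dy": 0,"dz": 0.4,"yaw": 0,"fingers": 1},{"dx": 0,"dy": 0,"dz": 0.36,"yaw": 0,"fingers": 1},{"dx": 0,"dy": 0,"dz": 0.06,"yaw": 0,"fingers": 1},{"dx": 0,"dy": 0,"dz": 0.04,"yaw": 0,"fingers": 1},{"dx": 0,"dy": 0,"dz": 0.03,"yaw": 0,"fingers": 1},{"dx": 0,"dy": 0,"dz": 0,"yaw": 0,"fingers": 1}])

```text
clock: 3.0
position: [0.5117, 0.2162, 0.0822]
tool_rot: [3.14, -0.0, 1.889]
force: [-2.5, -1.8, 3.5]
grip_width: -0.0
finger_force: 1.7
```

Emit:
drive_tool(targets=[{"dx": 0,"dy": 0,"dz": 0.02,"yaw": 0,"fingers": 1},{"dx": 0,"dy": 0,"dz": 0.01,"yaw": 0,"fingers": 1},{"dx": 0,"dy": 0,"dz": 0,"yaw": 0,"fingers": 1}])

```text
clock: 3.3
position: [0.5118, 0.2163, 0.0795]
tool_rot: [3.14, -0.0, 1.889]
force: [-4.6, -3.6, 20.6]
grip_width: 0.0003
finger_force: 10.7
```

Emit:
drive_tool(targets=[{"dx": 0,"dy": 0,"dz": -0.25,"yaw": 0,"fingers": 1},{"dx": -0.21,"dy": -0.01,"dz": 0,"yaw": 0,"fingers": 1},{"dx": -0.22,"dy": -0.01,"dz": 0,"yaw": 0,"fingers": 1},{"dx": 0,"dy": 0,"dz": 0,"yaw": 0,"fingers": 1},{"dx": 0,"dy": 0,"dz": 0.1,"yaw": 0,"fingers": 1},{"dx": 0,"dy": 0,"dz": 0.06,"yaw": 0,"fingers": 1},{"dx": 0,"dy": 0,"dz": 0.05,"yaw": 0,"fingers": 1},{"dx": 0,"dy": 0,"dz": 0.035,"yaw": 0,"fingers": 1},{"dx": 0,"dy": 0,"dz": 0,"yaw": 0,"fingers": 1},{"dx": 0,"dy": 0,"dz": 0,"yaw": 0,"fingers": 1}])

```text
clock: 4.3
position: [0.5225, 0.1755, 0.0794]
tool_rot: [3.141, -0.001, 1.89]
force: [-8.6, 0.6, 28.8]
grip_width: -0.0003
finger_force: 14.9
```

Emit:
drive_tool(targets=[{"dx": 0,"dy": 0,"dz": -0.25,"yaw": 0,"fingers": 1},{"dx": 0.28,"dy": 0,"dz": 0,"yaw": 0,"fingers": 1},{"dx": 0.29,"dy": 0.01,"dz": 0,"yaw": 0,"fingers": 1},{"dx": 0.29,"dy": 0,"dz": 0,"yaw": 0,"fingers": 1},{"dx": 0,"dy": 0,"dz": 0,"yaw": 0,"fingers": 1},{"dx": 0,"dy": 0,"dz": 0.1,"yaw": 0,"fingers": 1},{"dx": 0,"dy": 0,"dz": 0.06,"yaw": 0,"fingers": 1},{"dx": 0,"dy": 0,"dz": 0.05,"yaw": 0,"fingers": 1},{"dx": 0,"dy": 0,"dz": 0.035,"yaw": 0,"fingers": 1},{"dx": 0,"dy": 0,"dz": 0,"yaw": 0,"fingers": 1},{"dx": 0,"dy": 0,"dz": 0,"yaw": 0,"fingers": 1}])

```text
clock: 5.4
position: [0.4967, 0.2557, 0.0795]
tool_rot: [-3.141, 0.0, 1.888]
force: [-7.2, -4.2, 20.4]
grip_width: -0.0
finger_force: 10.7
```

Emit:
drive_tool(targets=[{"dx": 0,"dy": 0,"dz": -0.4,"yaw": 0,"fingers": 1},{"dx": 0,"dy": 0,"dz": -0.45,"yaw": 0,"fingers": 0},{"dx": 0,"dy": 0,"dz": -0.45,"yaw": 0,"fingers": 0},{"dx": 0,"dy": 0,"dz": -0.4,"yaw": 0,"fingers": 0},{"dx": -0.373,"dy": -0.141,"dz": 0,"yaw": 0,"fingers": 0},{"dx": -0.373,"dy": -0.141,"dz": 0,"yaw": 0,"fingers": 0},{"dx": -0.373,"dy": -0.141,"dz": 0,"yaw": 0,"fingers": 0},{"dx": -0.373,"dy": -0.141,"dz": 0,"yaw": 0,"fingers": 0},{"dx": -0.373,"dy": -0.141,"dz": 0,"yaw": 0,"fingers": 0},{"dx": -0.373,"dy": -0.141,"dz": 0,"yaw": 0,"fingers": 0},{"dx": -0.373,"dy": -0.141,"dz": 0,"yaw": 0,"fingers": 0},{"dx": -0.373,"dy": -0.141,"dz": 0,"yaw": 0,"fingers": 0},{"dx": -0.373,"dy": -0.141,"dz": 0,"yaw": 0,"fingers": 0},{"dx": -0.373,"dy": -0.141,"dz": 0,"yaw": 0,"fingers": 0},{"dx": 0,"dy": 0,"dz": 0,"yaw": 0.0932,"fingers": 0},{"dx": 0,"dy": 0,"dz": 0,"yaw": 0.0932,"fingers": 0},{"dx": 0,"dy": 0,"dz": 0,"yaw": 0.0932,"fingers": 0},{"dx": 0,"dy": 0,"dz": 0,"yaw": 0.0932,"fingers": 0},{"dx": 0,"dy": 0,"dz": 0,"yaw": 0.0932,"fingers": 0},{"dx": 0,"dy": 0,"dz": 0,"yaw": 0.0932,"fingers": 0}])

```text
clock: 7.4
position: [0.4792, -0.1424, 0.2488]
tool_rot: [3.142, 0.0, 1.003]
force: [-0.0, 0.1, 0.1]
grip_width: 0.0857
finger_force: 0.0
```

Emit:
drive_tool(targets=[{"dx": 0,"dy": 0,"dz": 0,"yaw": 0.0932,"fingers": 0},{"dx": 0,"dy": 0,"dz": 0,"yaw": 0.0932,"fingers": 0},{"dx": 0,"dy": 0,"dz": 0,"yaw": 0.0932,"fingers": 0},{"dx": 0,"dy": 0,"dz": 0,"yaw": 0,"fingers": 0},{"dx": 0,"dy": 0,"dz": 0,"yaw": 0,"fingers": 0}])

```text
clock: 7.9
position: [0.4793, -0.142, 0.2488]
tool_rot: [3.141, 0.0, 0.575]
force: [0.3, 0.5, -0.4]
grip_width: 0.0856
finger_force: 0.0
```

```bash
python3 w.py w3
```

```text
7.9 [ 0.47928798 -0.14201644  0.24883043] [3.14148398e+00 4.38269926e-04 5.75317740e-01] [ 0.25258297  0.52064515 -0.35639571] [-0.39  0.41  0.74  1.95 -0.34  0.91 -0.47] 0.0856381107170898
```

View pics/w3.png

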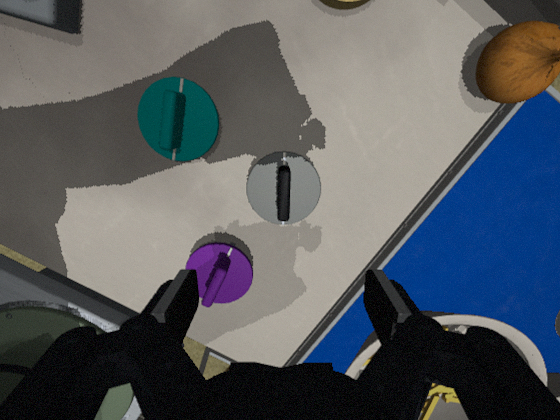

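The grey lid is at (283,187) with its bar nearly along the tool x axis; the turquoise (178,119) and purple (220,273) ones are clear of the fingers. Now an exact bar measurement.

Run:
```python
from h import *
im=cv2.imread("pics/w3.png");T=np.load("pics/w3.npy")
g=im[140:235,235:335].max(2)
m=(g<60).astype(np.uint8); n,l,s,c=cv2.connectedComponentsWithStats(m); i=1+np.argmax(s[1:,4])
ys,xs=np.where(l==i); print("bar",s[i])
P=np.array([ray("wrist",x+235,y+140,.060,T)[:2] for x,y in zip(xs,ys)]); mu=P.mean(0)
w,v=np.linalg.eigh(np.cov(P.T)); a=v[:,1]; q=(P-mu)@v; print(mu,np.arctan2(a[1],a[0])%np.pi,np.ptp(q,axis=0))
# disc: grey
hsv=cv2.cvtColor(im,cv2.COLOR_BGR2HSV)[140:235,235:335]
print(im[187,262],im[187,305],im[187,240],im[157,283],im[218,283])
d=cv2.inRange(im[140:235,235:335],(85,85,85),(175,180,178))
e=cv2.inRange(hsv,(0,0,60),(180,18,190))
for k in (d,e):
  cs,_=cv2.findContours(k,0,2); cc=max(cs,key=cv2.contourArea); h=cv2.convexHull(cc); el=cv2.fitEllipse(h); print(el, ray("wrist",el[0][0]+235,el[0][1]+140,.028,T))
# pointers: bright pixels near bar axis
bp=[(x,y) for y in range(148,230) for x in range(276,294) if im[y,x].min()>185]; print(bp)
# top view collar marks/centre
W=np.load("pics/w2.npy");w2=cv2.imread("pics/w2.png")
print((ray("wrist",329,209.5,.11,W)+ray("wrist",441.5,210,.11,W))/2, ray("wrist",441.5,210,.11,W)-ray("wrist",329,209.5,.11,W))
```

```text
bar [ 41  23  15  58 701]
[ 0.48258075 -0.14235879] 0.5725308746581756 [0.01541248 0.06503759]
[128 130 128] [135 138 137] [154 161 170] [153 148 144] [35 39 35]
((51.809349060058594, 50.60245895385742), (122.05545043945312, 147.80697631835938), 9.531996726989746) [ 0.4800662  -0.14972659  0.028     ]
((48.06099319458008, 46.50857162475586), (75.18071746826172, 76.93621063232422), 170.44679260253906) [ 0.48186088 -0.14309424  0.028     ]
[(284, 158), (284, 159), (282, 222), (283, 222), (283, 223)]
[0.60579538 0.24594575 0.11      ] [0.10213922 0.03356122 0.        ]
```

Emit:
drive_tool(targets=[{"dx": 0.012,"dy": 0.013,"dz": 0.45,"yaw": 0,"fingers": 0},{"dx": 0,"dy": 0,"dz": 0.45,"yaw": 0,"fingers": 0},{"dx": 0,"dy": 0,"dz": 0.45,"yaw": 0,"fingers": 0},{"dx": 0,"dy": 0,"dz": 0.4,"yaw": 0,"fingers": 0},{"dx": 0,"dy": 0,"dz": 0.15,"yaw": 0,"fingers": 0},{"dx": 0,"dy": 0,"dz": 0.08,"yaw": 0,"fingers": 0},{"dx": 0,"dy": 0,"dz": 0,"yaw": 0,"fingers": 0},{"dx": 0,"dy": 0,"dz": 0,"yaw": 0,"fingers": 1},{"dx": 0,"dy": 0,"dz": 0,"yaw": 0,"fingers": 1},{"dx": 0,"dy": 0,"dz": 0,"yaw": 0,"fingers": 1},{"dx": 0,"dy": 0,"dz": 0,"yaw": 0,"fingers": 1},{"dx": 0,"dy": 0,"dz": 0,"yaw": 0,"fingers": 1},{"dx": 0,"dy": 0,"dz": 0,"yaw": 0,"fingers": 1},{"dx": 0,"dy": 0,"dz": 0,"yaw": 0,"fingers": 1}], squeeze=60)

```text
clock: 9.35
position: [0.4814, -0.1423, 0.0512]
tool_rot: [3.141, -0.0, 0.571]
force: [1.2, 0.4, 5.0]
grip_width: 0.013
finger_force: 62.4
```

Emit:
drive_tool(targets=[{"dx": 0,"dy": 0,"dz": -0.1,"yaw": 0,"fingers": 1},{"dx": 0,"dy": 0,"dz": -0.3,"yaw": 0,"fingers": 1},{"dx": 0,"dy": 0,"dz": -0.4,"yaw": 0,"fingers": 1},{"dx": 0,"dy": 0,"dz": -0.4,"yaw": 0,"fingers": 1},{"dx": 0,"dy": 0,"dz": -0.4,"yaw": 0,"fingers": 1},{"dx": 0,"dy": 0,"dz": -0.4,"yaw": 0,"fingers": 1},{"dx": 0.286,"dy": -0.2366,"dz": 0,"yaw": 0,"fingers": 1},{"dx": 0.286,"dy": -0.2366,"dz": 0,"yaw": 0,"fingers": 1},{"dx": 0.286,"dy": -0.2366,"dz": 0,"yaw": 0,"fingers": 1},{"dx": 0.286,"dy": -0.2366,"dz": 0,"yaw": 0,"fingers": 1},{"dx": 0.286,"dy": -0.2366,"dz": 0,"yaw": 0,"fingers": 1},{"dx": 0.286,"dy": -0.2366,"dz": 0,"yaw": 0,"fingers": 1},{"dx": 0.286,"dy": -0.2366,"dz": 0,"yaw": 0,"fingers": 1},{"dx": 0.286,"dy": -0.2366,"dz": 0,"yaw": 0,"fingers": 1},{"dx": 0.286,"dy": -0.2366,"dz": 0,"yaw": 0,"fingers": 1},{"dx": 0.286,"dy": -0.2366,"dz": 0,"yaw": 0,"fingers": 1},{"dx": 0.286,"dy": -0.2366,"dz": 0,"yaw": 0,"fingers": 1},{"dx": 0,"dy": 0,"dz": 0,"yaw": 0,"fingers": 1},{"dx": 0,"dy": 0,"dz": 0,"yaw": 0,"fingers": 1}])

```text
clock: 11.25
position: [0.6046, 0.247, 0.2509]
tool_rot: [3.141, 0.001, 0.572]
force: [0.5, -0.9, -0.8]
grip_width: 0.0134
finger_force: 61.3
```

Emit:
drive_tool(targets=[{"dx": 0,"dy": 0,"dz": 0,"yaw": -0.0919,"fingers": 1},{"dx": 0,"dy": 0,"dz": 0,"yaw": -0.0919,"fingers": 1},{"dx": 0,"dy": 0,"dz": 0,"yaw": -0.0919,"fingers": 1},{"dx": 0,"dy": 0,"dz": 0,"yaw": -0.0919,"fingers": 1},{"dx": 0,"dy": 0,"dz": 0,"yaw": -0.0919,"fingers": 1},{"dx": 0,"dy": 0,"dz": 0,"yaw": -0.0919,"fingers": 1},{"dx": 0,"dy": 0,"dz": 0,"yaw": -0.0919,"fingers": 1},{"dx": 0,"dy": 0,"dz": 0,"yaw": -0.0919,"fingers": 1},{"dx": 0,"dy": 0,"dz": 0,"yaw": -0.0919,"fingers": 1},{"dx": 0,"dy": 0,"dz": 0,"yaw": -0.0919,"fingers": 1},{"dx": 0,"dy": 0,"dz": 0,"yaw": -0.0919,"fingers": 1},{"dx": 0,"dy": 0,"dz": 0,"yaw": -0.0919,"fingers": 1},{"dx": 0,"dy": 0,"dz": 0,"yaw": -0.0919,"fingers": 1},{"dx": 0,"dy": 0,"dz": 0,"yaw": -0.0919,"fingers": 1},{"dx": 0,"dy": 0,"dz": 0,"yaw": -0.0919,"fingers": 1},{"dx": 0,"dy": 0,"dz": 0,"yaw": -0.0919,"fingers": 1},{"dx": 0,"dy": 0,"dz": 0,"yaw": -0.0919,"fingers": 1},{"dx": 0,"dy": 0,"dz": 0,"yaw": -0.0919,"fingers": 1},{"dx": 0,"dy": 0,"dz": 0,"yaw": -0.0919,"fingers": 1},{"dx": 0,"dy": 0,"dz": 0,"yaw": -0.0919,"fingers": 1}])

```text
clock: 13.25
position: [0.6049, 0.245, 0.2514]
tool_rot: [-3.14, -0.0, -2.82]
force: [-0.3, -0.4, -2.4]
grip_width: 0.0128
finger_force: 61.3
```

```bash
python3 w.py w4
```

```text
13.25 [0.60492937 0.24495234 0.25140789] [-3.13990433e+00 -3.15738025e-04 -2.82044008e+00] [-0.25256086 -0.36152709 -2.39433277] [-0.44  0.57 -0.05  1.52  0.03  1.06  1.39] 0.012767684888093898
```

View pics/w4.png

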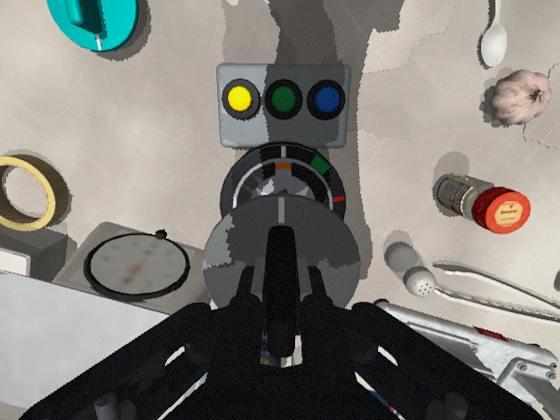

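The lid is held level, its pointer (281,210) in line with the collar's white mark (283,152). I'll measure both in tool coordinates.

Run:
```python
from h import *
im=cv2.imread("pics/w4.png");T=np.load("pics/w4.npy");o=readout.observe();z=o["position"][2]
p=o["position"]; print(p,o["tool_rot"][2]+np.pi)
M=R.from_euler("xyz",o["tool_rot"]).as_matrix()
C={"green":((45,120,50),(85,255,255)),"yellow":((20,120,80),(35,255,255)),"blue":((100,120,50),(130,255,255))}
K={}
for k,(lo,hi) in C.items():
    a,n=blob(im,lo,hi,(215,60,355,125)); K[k]=ray("wrist",*a,.067,T); print(k,a,n,K[k])
ry=K["blue"]-K["yellow"]; ang=np.arctan2(-ry[0],ry[1]); print("grinder yaw",ang,"axis",K["green"]+.1*np.array([np.cos(ang),np.sin(ang),0]))
g=im.min(2).astype(int)
for r in (145,148,151,154,157,200,204,208,212,216,220):
    seg=g[r,270:296]-np.median(g[r,270:296]); s=np.clip(seg-25,0,None); print(r,(270+(s*np.arange(26)).sum()/max(s.sum(),1)).round(1),s.sum())
# rim top col 281, side extents
print("col281",g[180:215,290]); 
for r in (240,250,260): print(r,g[r,196:214],g[r,350:370])
```

```text
[0.60496935 0.24490198 0.25138253] 0.33054078213892524
green [283.14318707  98.4665127 ] 433 [0.50957356 0.21581761 0.067     ]
yellow [239.23628692  98.16877637] 474 [0.52300188 0.17444438 0.067     ]
blue [326.87835052  99.04948454] 485 [0.49644459 0.25712371 0.067     ]
grinder yaw 0.31079874128946944 axis [0.60478252 0.24639953 0.067     ]
145 270.0 0.0
148 282.9 344.0
151 282.9 316.0
154 282.9 353.0
157 282.9 132.0
200 280.9 158.0
204 281.0 157.0
208 280.9 163.0
212 280.9 160.0
216 280.8 171.0
220 280.9 156.0
col281 [77 75 78 75 72 77 75 72 74 80 80 75 78 62 42 42 46 57 58 59 55 56 56 59
 59 57 57 55 54 56 60 51 52 57 56]
240 [171 173 174 170 169 172 166 167 171 173 178 134 105 113 118 123 123 123] [ 57  53  52  50  60  81  95 102  98  94 103 100  98  98  97  99 101 101
 100  94]
250 [105 104 105 102 109 100  99 102 107 114 120 122 124 124 120 120 116 123] [ 54  53  57  57  53  56  52  52  73  93  98 102 101 103  99  96  94  96
 100  96]
260 [115 113 111 110 113 110 106 135 144 138 125 119 116 119 121 118 123 118] [54 52 54 57 56 59 58 51 45 55 79 98 98 95 92 96 99 94 97 99]
```

Run:
```python
from h import *
T=np.load("pics/w4.npy");o=readout.observe();p=o["position"]
M=R.from_euler("xyz",o["tool_rot"]).as_matrix()
for r in (194,195,196,197): print(r,M.T@(ray("wrist",284,r,p[2]-.0225,T)-p))
```

```text
194 [0.04377049 0.00260486 0.02251042]
195 [0.04323395 0.00260124 0.02251024]
196 [0.0426962  0.00259761 0.02251006]
197 [0.04215724 0.00259398 0.02250989]
```

Emit:
drive_tool(targets=[{"dx": 0.013,"dy": 0.014,"dz": 0,"yaw": 0.01,"fingers": 1},{"dx": 0,"dy": 0,"dz": 0.2,"yaw": 0,"fingers": 1},{"dx": 0,"dy": 0,"dz": 0.3,"yaw": 0,"fingers": 1},{"dx": 0,"dy": 0,"dz": 0.23,"yaw": 0,"fingers": 1},{"dx": 0,"dy": 0,"dz": 0.1,"yaw": 0,"fingers": 1},{"dx": 0,"dy": 0,"dz": 0,"yaw": 0,"fingers": 1},{"dx": 0,"dy": 0,"dz": 0,"yaw": 0,"fingers": 1}])

```text
clock: 14.0
position: [0.6038, 0.2477, 0.1691]
tool_rot: [-3.141, 0.001, -2.842]
force: [-0.6, 0.2, -0.8]
grip_width: 0.0127
finger_force: 61.3
```

Emit:
drive_tool(targets=[{"dx": 0,"dy": 0,"dz": 0.04,"yaw": 0,"fingers": 1},{"dx": 0,"dy": 0,"dz": 0.04,"yaw": 0,"fingers": 1},{"dx": 0,"dy": 0,"dz": 0.03,"yaw": 0,"fingers": 1},{"dx": 0,"dy": 0,"dz": 0,"yaw": 0,"fingers": 1}])

```text
clock: 14.4
position: [0.6032, 0.2477, 0.1567]
tool_rot: [-3.142, -0.0, -2.841]
force: [-0.3, -0.1, -2.0]
grip_width: 0.0128
finger_force: 61.4
```

Emit:
drive_tool(targets=[{"dx": 0,"dy": -0.013,"dz": 0,"yaw": -0.008,"fingers": 1},{"dx": 0,"dy": 0,"dz": 0.04,"yaw": 0,"fingers": 1},{"dx": 0,"dy": 0,"dz": 0.04,"yaw": 0,"fingers": 1},{"dx": 0,"dy": 0,"dz": 0,"yaw": 0,"fingers": 1}])

```text
clock: 14.8
position: [0.6036, 0.2463, 0.1483]
tool_rot: [-3.141, -0.001, -2.828]
force: [0.4, -0.5, -2.3]
grip_width: 0.0129
finger_force: 61.5
```

Emit:
drive_tool(targets=[{"dx": 0,"dy": 0,"dz": 0.04,"yaw": 0,"fingers": 1},{"dx": 0,"dy": 0,"dz": 0.03,"yaw": 0,"fingers": 1},{"dx": 0,"dy": 0,"dz": 0,"yaw": 0,"fingers": 1},{"dx": 0,"dy": 0,"dz": 0,"yaw": 0,"fingers": 1}])

```text
clock: 15.2
position: [0.6038, 0.2465, 0.1419]
tool_rot: [-3.142, -0.0, -2.828]
force: [-0.2, -0.1, -1.7]
grip_width: 0.0129
finger_force: 61.3
```

Emit:
drive_tool(targets=[{"dx": 0,"dy": 0,"dz": 0.01,"yaw": 0,"fingers": 1},{"dx": 0,"dy": 0,"dz": 0.007,"yaw": 0,"fingers": 1},{"dx": 0,"dy": 0,"dz": 0,"yaw": 0,"fingers": 1},{"dx": 0,"dy": 0,"dz": 0,"yaw": 0,"fingers": 1}])

```text
clock: 15.6
position: [0.6037, 0.2465, 0.1412]
tool_rot: [3.142, 0.0, -2.828]
force: [-6.9, -1.8, 12.3]
grip_width: 0.0129
finger_force: 63.3
```

Emit:
drive_tool(targets=[{"dx": 0.01,"dy": 0,"dz": -0.004,"yaw": 0,"fingers": 1},{"dx": 0,"dy": 0,"dz": 0,"yaw": 0,"fingers": 1},{"dx": 0,"dy": 0,"dz": 0,"yaw": 0,"fingers": 1}])

```text
clock: 15.9
position: [0.6032, 0.2463, 0.1412]
tool_rot: [3.142, 0.001, -2.828]
force: [0.1, -0.2, 6.6]
grip_width: 0.0133
finger_force: 62.6
```

```bash
python3 w.py w5
python3 - <<'E'
from h import *
a=cv2.imread("pics/w5.png")[80:400,140:420]; t=grab_frame("top"); s=grab_frame("scene")
cv2.imwrite("pics/c5.png",np.hstack([cv2.resize(a,(420,480)),cv2.resize(s[130:250,190:285],(380,480),interpolation=2)]))
E
```

```text
15.9 [0.60317172 0.24634481 0.14123371] [ 3.14151606e+00  1.03419029e-03 -2.82791905e+00] [ 0.12982208 -0.24344984  6.57482671] [-0.45  0.68 -0.05  1.61  0.04  0.84  1.37] 0.01330266493174333
```

View pics/c5.png

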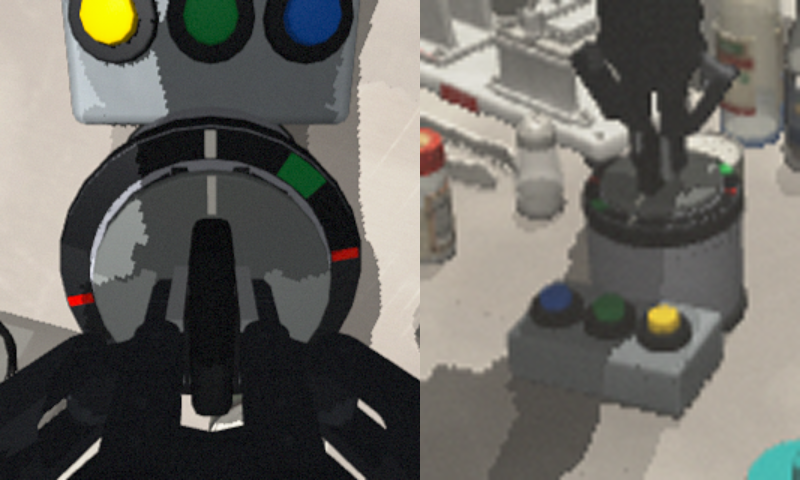

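The lid is seated flat with its pointer in line with the white mark and all keys up. Now I'll turn it clockwise.

Emit:
drive_tool(targets=[{"dx": 0,"dy": 0.002,"dz": 0,"yaw": 0.054,"fingers": 1},{"dx": 0,"dy": 0.002,"dz": 0,"yaw": 0.054,"fingers": 1},{"dx": 0,"dy": 0.002,"dz": 0,"yaw": 0.054,"fingers": 1},{"dx": 0,"dy": 0.002,"dz": 0,"yaw": 0.054,"fingers": 1},{"dx": 0,"dy": 0,"dz": 0,"yaw": 0,"fingers": 1}])

```text
clock: 16.55
position: [0.6034, 0.2468, 0.1412]
tool_rot: [-3.141, 0.002, 3.112]
force: [1.6, -2.1, 5.8]
grip_width: 0.0128
finger_force: 62.5
```

Emit:
drive_tool(targets=[{"dx": 0,"dy": 0.001,"dz": 0,"yaw": 0.054,"fingers": 1},{"dx": 0,"dy": 0.001,"dz": 0,"yaw": 0.054,"fingers": 1},{"dx": 0,"dy": 0.001,"dz": 0,"yaw": 0.054,"fingers": 1},{"dx": 0,"dy": 0.001,"dz": 0,"yaw": 0.054,"fingers": 1},{"dx": 0,"dy": 0,"dz": 0,"yaw": 0,"fingers": 1},{"dx": 0,"dy": 0,"dz": 0,"yaw": 0,"fingers": 1},{"dx": 0,"dy": 0,"dz": 0,"yaw": 0,"fingers": 1}])

```text
clock: 17.25
position: [0.6034, 0.2473, 0.1412]
tool_rot: [3.141, 0.001, 2.777]
force: [2.1, -0.1, 5.3]
grip_width: 0.013
finger_force: 62.5
```

```bash
python3 w.py w6
python3 - <<'E'
import cv2
cv2.imwrite("pics/c6.png",cv2.resize(cv2.imread("pics/w6.png")[80:400,140:420],(525,600)))
E
```

```text
17.25 [0.60342201 0.24732609 0.14121886] [3.14083727e+00 1.32722487e-03 2.77724310e+00] [ 2.12251885 -0.1339372   5.29864267] [-0.56  0.69  0.13  1.62 -0.11  0.84  0.82] 0.013039241405282174
```

View pics/c6.png

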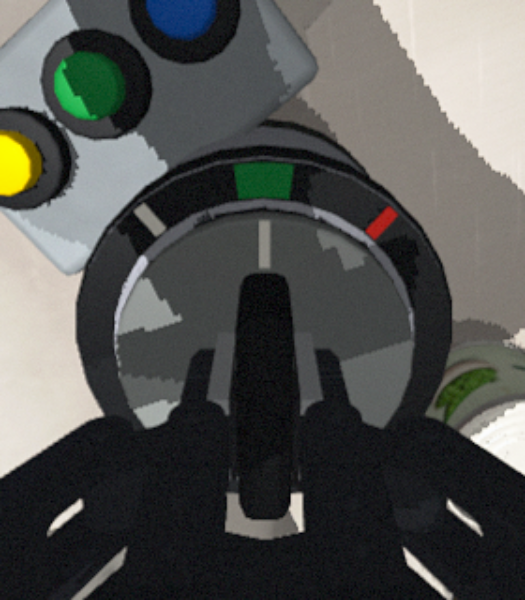

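The pointer (264,245) sits in the middle of the green band (264,181), still gripped with 62 N and pressed down with 5 N. Handing in.

```bash
python3 -c "
from workcell import workorder; print(workorder.job_done())"
```

```text
the job is handed in; nothing more can be done
None
```

I pressed the keys green, yellow, blue, seated the lid and turned it clockwise about 0.68 rad; its pointer is on the middle of the green band, still gripped at about 62 N, and the job was handed in at about 17 s with no verdict returned.

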